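# Turn the tube rotator's wheel until its empty arm points straight up for loading

### The arm

A 6-joint arm with a two-finger parallel gripper is mounted at the origin on a cart in front of the work surface, level with it; the furniture and walls round the work are solid. World frame = base frame: x ahead of the robot, y to its left, z up, the work surface at z = 0. Lengths are in m, angles in degrees, forces in N, time in s.
With the tool pointing down it reaches from about 0.375 to 0.9 m from the base axis. Payload 3.1 kg.
Tool frame: the origin (TCP) lies between the finger pads; the fingertips stand 11 mm ahead of it and the grasp point (between the pads) lies 8 mm behind it; z points along the fingers, y is the line along which they close (so a half turn about z gives the same grasp; the last joint's range is limited). The gripper opens to 87 mm and grips with 3 to 60 N. Pads are 19 mm wide; open, the fingers measure 117 mm over their backs; the gripper's body (75 mm by 190 mm) begins 51 mm behind the grasp point.
Start: joints at [58.127, 30.224, 82.088, -0, 67.689, -10.227], TCP at [0.231, 0.581, 0.234] pointing down, gripper open.
Joint ranges: [-176.69, 176.69], [-43.24, 126.21], [12.49, 139.97], [-82, 262], [0, 151.66], [-163.58, 163.58]. Speed limits (degrees/s): [159.86, 159.86, 180, 180, 180, 180].

### API

Orientations are given as a 3x3 rotation matrix whose columns are the frame's x, y, z axes.
In Python, from cell import robot, vision gives the robot as it stands. The module is installed in compiled form; this text tells all that it offers. Calls block until the motion is done:
- robot.reach(position, orientation): joint-space move of the TCP to a pose.
- robot.movel(position, v=0.15, frame=None, guard=None): straight line of the TCP; frame=None keeps the orientation; v is the mean speed in m/s. With guard (N) it stops when the force on the tool has changed by that much, and returns True; else False.
- robot.move_joints(angles): joint-space move.
- robot.set_gripper(opening, squeeze=None): finger opening in m; squeeze is the grip in N (None keeps the last); returns when the fingers have stopped.
- robot.sleep(seconds).
- robot.ik(position, orientation): joint angles nearest the present ones, or None.
- vision.read_camera(name): name is "side" or "top" or "wrist"; returns the picture (480x640x3 uint8, blue, green, red); there is no depth.
- vision.camera_params(name): a dict with "fx", "fy", "cx", "cy" (pixels), "origin" and "orientation" of the camera in the world; the wrist camera has in their place "mount" (4x4, takes a point from camera to tool coordinates, whose origin is the TCP and whose axes are the flange's). Camera axes: x right, y down, z forward; pixel columns grow to the right and rows downward; lengths in m; the calibration is good to about 2 mm. A picture is of the moment at which its call begins: read the wrist's pose just before it. camera_params takes no time and is no camera call.
A pose or a line that the arm cannot do raises robot.PlanningError and nothing moves.
- robot.close_job(): hands the job in; it is judged then, once.
Readings, each from a call of its own:
- robot.read_t(): time.
- robot.read_joint_pos(): joint angles.
- robot.read_joint_vel(): joint speeds.
- robot.read_joint_torque(): joint torques, N m.
- robot.read_eef_pos(): TCP position.
- robot.read_eef_rot(): TCP orientation.
- robot.read_force(): force on the tool from outside, world axes, zero at the start.
- robot.read_wrist_torque(): the same for the moment, N m.
- robot.read_grip_width(): finger opening in m.
- robot.read_grasp_force(): force on a finger pad.
Only numpy, scipy, OpenCV 4.12 (cv2) and the standard library are available. Lean on these libraries where they do the work, as an engineer would, in place of code of your own. Each camera call takes 0.05 s, during which the arm holds its last target. There are 200 camera calls.

### The job

The tube rotator has stopped with its empty arm, the only one without a tube, out of the way. With the fingertips, gently push one arm after another to turn the wheel until the empty arm points straight up, ready to be loaded, and leave it at rest there. Do not shove or lift the rotator, do not take any tube, and leave the bottle, the timer and the rack with its tubes where they stand.

Things in the scene. Friction and masses are not known exactly. Their poses are not given: they have to be found in the camera images.
- rotator: bench tube rotator, 3 kg, loose on four rubber feet: white foot 200 x 170 mm, 30 mm high; on its rear half a grey arched column 110 mm wide, 243 mm high; in front of the column an upright star wheel facing the robot. Origin: centre of the underside; x axis: the wheel's axis, pointing to the back (away from the robot, within 0.3 rad); y: to the robot's left; z up
- wheel_centre (a point): the wheel's centre, 188 mm above the worktop, 38 mm in front of the rotator's origin; axes as the rotator's. Six equal radial arms 60 degrees apart: aluminium bars 15 mm wide, reaching 138 mm from the centre, each with two grey clips 20 mm wide. The wheel is 29 mm deep (10 mm behind to 19 mm in front of this point). The column starts 43 mm behind it and ends 55 mm above it
- empty_arm_tip (a point): the outer end of the empty arm (bare bar with two open clips, no tube), on its middle line 138 mm from the wheel's centre; its z axis points outward along this arm
- opposite_cap (a point): outer end of the cap on the arm opposite the empty one, 148 mm from the wheel's centre. Five arms like it carry a conical tube, snapped in firmly and turning with the wheel: tube 16 mm thick along the front of the arm, white screw cap 23 mm wide and 14 mm long at the outer end
- wheel (a joint): angle of the wheel, rad: 0 = empty arm straight up; grows as the wheel turns clockwise seen from the robot (top goes to the robot's right). Starts between 1.4 and 4.9; no stop, may be turned either way (6.283 is 0 again). The other arms stand at multiples of 1.047 from it. A friction clutch of 0.12 N m (1 to 2 N at an arm's outer part) holds the wheel wherever it is left; it does not coast
- rack: orange plastic tube rack 92 x 208 x 47 mm with its long side roughly along the robot's x axis, right of the rotator, loose; origin at the centre of its underside. To be left alone
- waiting_tube: conical tube with white cap, 23 x 23 x 118 mm, standing loose in the rack; origin at its lower tip. To be left alone
- spare_tube: a second such tube standing loose in the rack; origin at its lower tip. To be left alone
- buffer_bottle: white bottle with blue cap, 55 x 55 x 100 mm, left of the rotator, loose; origin at the centre of its underside. To be left alone
- timer: small white standing timer, 24 x 66 x 62 mm, in front and to the left of the rotator, loose; origin at the centre of its underside. To be left alone

How it is judged (in metres and radians):
On the way, in this order (a step that is already met when the one before it is completed fails the run):
1. the fingers push on the wheel's arms (contact force between the fingers and rotator above 0.4 N).
2. the empty arm has been brought to within 40 degrees of straight up (angle between empty_arm_tip's own z axis and vertical below 0.7 rad), for 0.1 s.
At the end, for the whole second after the job is handed in: The empty arm points straight up within 5 degrees and the wheel is at rest; the rotator stands upright within 12 mm of where it stood; rack, bottle and timer are within 15 mm and the rack's tubes within 20 mm of where they stood (angle between empty_arm_tip's own z axis and vertical below 0.09 rad and velocity of joint wheel between -0.05 and 0.05 rad/s and linear speed of rotator below 0.01 m/s and angle between rotator's own z axis and vertical below 0.03 rad and distance of rotator from where it was at the start of the episode below 0.012 m and distance of each of rack, buffer_bottle, timer from where it was at the start of the episode below 0.015 m and distance of each of waiting_tube, spare_tube from where it was at the start of the episode below 0.02 m); the robot touches nothing.
It fails at once if the rotator is lifted, tipped or shoved more than 12 mm (distance of rotator from where it was at the start of the episode above 0.012 m or angle between rotator's own z axis and vertical above 0.06 rad).
It fails at once if an arm of the wheel is gripped firmly, or the wheel or rotator is pressed harder than 25 N in all (contact force between the fingers and rotator above 25 N).
It fails at once if the rack, a tube in it, the bottle or the timer is taken, lifted or pushed away (distance of any of rack, buffer_bottle, timer from where it was at the start of the episode above 0.015 m or distance of any of waiting_tube, spare_tube from where it was at the start of the episode above 0.02 m).
It also fails if it takes over 67 s, if anything falls off the work surface, if the arm or the gripper's body presses on something with over 40 N, if the wrist force passes 120 N, or if a joint passes its speed limit or range.

## Working session

There is one attempt and no reset: what is moved stays moved. The work goes in short steps, each a Python script; the robot and the scene stay as the last script left them, time stands still between calls to the robot, and variables do not carry over. Pictures are saved under pics/ and viewed, at most 10 in all, crops included, and the job is handed in when it is done.

```bash
mkdir -p pics; ls
python3 - <<'E'
from cell import robot, vision
import cv2
for n in ("side","top"):
    im=vision.read_camera(n); cv2.imwrite(f"pics/{n}0.png",im)
    print(n,vision.camera_params(n))
print(vision.camera_params("wrist"))
print(robot.read_t(),robot.read_eef_pos(),robot.read_eef_rot())
E
```

```text
pics
side {'fx': 484.3852801892838, 'fy': 484.3852801892838, 'cx': 321.8498518932982, 'cy': 238.3069619218653, 'origin': array([ 0.31984709, -1.01047628,  0.63547169]), 'orientation': array([[ 0.97575083, -0.09414971,  0.19760097],
       [-0.21860599, -0.37366503,  0.90143545],
       [-0.01103331, -0.92277314, -0.38518566]])}
top {'fx': 552.1911114021428, 'fy': 552.1911114021428, 'cx': 323.4418403596136, 'cy': 236.00747935202102, 'origin': array([ 0.38739946, -0.03260912,  1.39750154]), 'orientation': array([[-0.01561607, -0.99206863,  0.12472356],
       [-0.99976074,  0.01740309,  0.01325109],
       [-0.01531657, -0.12448679, -0.99210304]])}
{'fx': 331.5205533122635, 'fy': 331.5205533122635, 'cx': 317.8718320430316, 'cy': 236.51037323861013, 'mount': array([[-1.68513899e-05, -9.69624049e-01, -2.44600090e-01,
         6.73005101e-02],
       [ 9.99999891e-01, -1.30309979e-04,  4.47670734e-04,
         2.34402621e-04],
       [-4.65946142e-04, -2.44600056e-01,  9.69623946e-01,
        -1.49948590e-01],
       [ 0.00000000e+00,  0.00000000e+00,  0.00000000e+00,
         1.00000000e+00]])}
0.1 [0.23018727 0.5803833  0.23266591] [[-9.29476703e-01  3.68879411e-01 -1.01952494e-03]
 [ 3.68880671e-01  9.29475259e-01 -1.67141871e-03]
 [ 3.31071254e-04 -1.92962780e-03 -9.99998083e-01]]
```

View pics/side0.png

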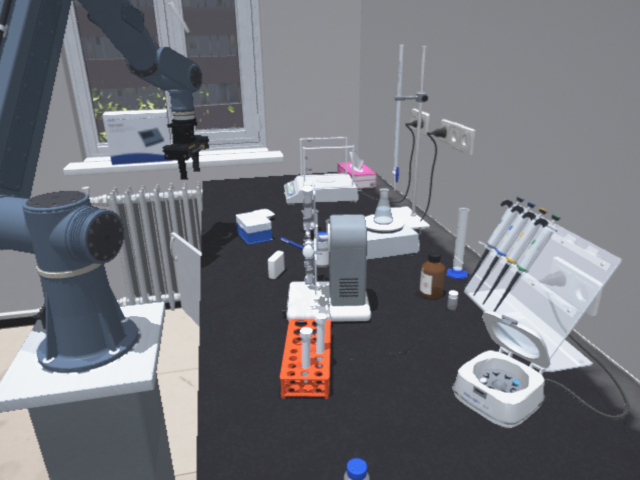

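View pics/top0.png

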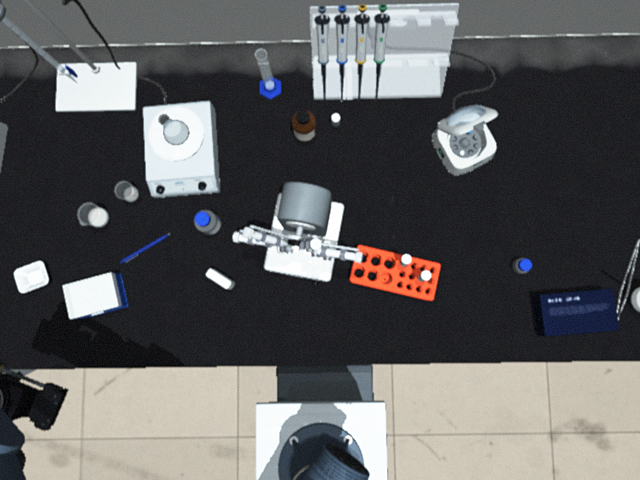

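The side view shows the rotator at about (330,260) with the rack close in front of it. The top view shows the wheel's line from about (240,237) to (358,255), with the hub near (300,243), a yaw of about -0.15 rad, and the rack just to its right. Next I'll take a frontal wrist view.

```bash
cat > h.py <<'E'
from cell import robot, vision
import numpy as np, cv2
P={n:vision.camera_params(n) for n in("side","top","wrist")}
def cam(n):
    if n!="wrist": return P[n]["origin"],P[n]["orientation"]
    M=P[n]["mount"]; R=np.array(robot.read_eef_rot()); p=np.array(robot.read_eef_pos())
    return p+R@M[:3,3], R@M[:3,:3]
def ray(n,uv,pose):
    k=P[n]; return pose[0], pose[1]@np.array([(uv[0]-k["cx"])/k["fx"],(uv[1]-k["cy"])/k["fy"],1.])
def onplane(n,uv,pose,p0,nrm):
    o,d=ray(n,uv,pose); return o+d*(np.dot(nrm,p0-o)/np.dot(nrm,d))
def tool(tilt,az,flip=1):  # tool z tilted forward from down by tilt deg in azimuth az deg; camera on the robot side
    t,a=np.radians([tilt,az]); f=np.array([np.cos(a),np.sin(a),0]); up=np.array([0,0,1.])
    z=np.sin(t)*f-np.cos(t)*up; x=-(np.cos(t)*f+np.sin(t)*up)
    return np.column_stack([x,np.cross(z,x),z])
E
python3 - <<'E'
from h import *
Z=np.array([0,0,1.])
for z,uvs in ((.188,[(240,237),(358,255),(300,243)]),(0,[(275,189),(344,203),(265,272),(332,280)])):
    for uv in uvs: print(z,uv,onplane("top",uv,cam("top"),np.array([0,0,z]),Z).round(3))
C=np.array([.50,.02,.19]); M=P["wrist"]["mount"]
for tilt in (20,30,40,50,60):
  for dist in (.35,.42,.5):
    R=tool(tilt,-8); Rc=R@M[:3,:3]; c=C-dist*Rc[:,2]; p=c-R@M[:3,3]
    q=robot.ik(p,R); print(tilt,dist,c.round(2),p.round(2),None if q is None else np.round(q))
for p in ((.5,.02,.30),(.5,.12,.30),(.5,-.08,.30)):
    print(robot.ik(p,tool(0,-8)))
E
```

```text
0.188 (240, 237) [0.54  0.168 0.188]
0.188 (358, 255) [ 0.496 -0.092  0.188]
0.188 (300, 243) [0.525 0.035 0.188]
0 (275, 189) [0.688 0.109 0.   ]
0 (344, 203) [ 0.648 -0.068  0.   ]
0 (265, 272) [0.474 0.136 0.   ]
0 (332, 280) [ 0.451 -0.034  0.   ]
20 0.35 [0.31 0.05 0.48] [0.42 0.03 0.36] [-12.  -4. 111.   2.  53. -95.]
20 0.42 [0.27 0.05 0.54] [0.38 0.04 0.42] [-13. -11. 107.   2.  64. -95.]
20 0.5 [0.22 0.06 0.6 ] [0.34 0.04 0.49] [-14. -19. 102.   2.  77. -96.]
30 0.35 [0.26 0.05 0.44] [0.39 0.04 0.34] [-13.  -9. 122.   4.  38. -98.]
30 0.42 [0.21 0.06 0.49] [0.34 0.04 0.4 ] [-15. -19. 119.   5.  50. -99.]
30 0.5 [0.16 0.07 0.55] [0.29 0.05 0.45] [ -18.  -29.  114.    6.   66. -101.]
40 0.35 [0.22 0.06 0.39] [0.37 0.04 0.32] [ -16.  -12.  133.   15.   20. -110.]
40 0.42 [0.16 0.07 0.44] [0.31 0.05 0.36] [ -21.  -26.  131.   14.   36. -111.]
40 0.5 [0.1  0.08 0.48] [0.25 0.06 0.41] None
50 0.35 [0.19 0.06 0.34] [0.34 0.04 0.3 ] None
50 0.42 [0.13 0.07 0.37] [0.28 0.05 0.33] None
50 0.5 [0.05 0.08 0.41] [0.21 0.06 0.36] None
60 0.35 [0.17 0.07 0.29] [0.33 0.04 0.27] None
60 0.42 [0.1  0.08 0.3 ] [0.26 0.05 0.29] None
60 0.5 [0.02 0.09 0.33] [0.19 0.06 0.31] None
[-1.05254964e+01  1.59669325e+01  9.47090100e+01 -2.54444375e-14
  6.93240575e+01 -9.25254964e+01]
[ 1.02916111e+00  1.71444082e+01  9.29290889e+01 -2.54444375e-14
  6.99265029e+01 -8.09708389e+01]
[-2.17530206e+01  1.64762061e+01  9.39437074e+01 -2.54444375e-14
  6.95800865e+01 -1.03753021e+02]
```

Run:
```python
from h import *
C=np.array([.518,.038,.19]); M=P["wrist"]["mount"]
p=np.array(robot.read_eef_pos()); robot.movel([p[0],p[1],.38],v=.25)
robot.set_gripper(0.0,10)
for t,d in ((40,.42),(38,.42),(35,.42),(30,.42)):
    R=tool(t,-8); p=C-d*(R@M[:3,:3])[:,2]-R@M[:3,3]
    try: robot.reach(p,R); print(t);break
    except robot.PlanningError as e: print(e)
im=vision.read_camera("wrist"); cv2.imwrite("pics/w1.png",im)
print(robot.read_t(),robot.read_eef_pos(),robot.read_grip_width())
```

```text
40
4.3083 [0.32804884 0.06455737 0.36492945] 0.0006362519667484906
```

View pics/w1.png

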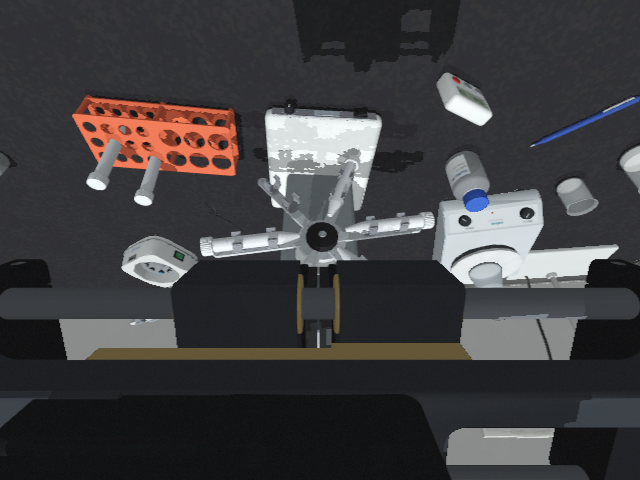

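The wrist view is upside down: image left is the robot's right, and image top is downwards. The hub is at (322,236), with full arms at (205,246), (432,220) and (352,160). The empty arm, bare bar with open clips, is at (265,185), so it points down and to the right at about 150° clockwise. I'll enlarge both views for exact pixels.

Run:
```python
import cv2,numpy as np
w=cv2.imread("pics/w1.png")[140:265,190:450]; t=cv2.imread("pics/top0.png")[210:275,220:376]
a=cv2.resize(w,None,fx=3,fy=3,interpolation=cv2.INTER_CUBIC); b=cv2.resize(t,None,fx=3,fy=3,interpolation=cv2.INTER_CUBIC)
o=np.zeros((a.shape[0]+b.shape[0],780,3),np.uint8); o[:a.shape[0]]=a; o[a.shape[0]:,:b.shape[1]]=b; cv2.imwrite("pics/z1.png",o); print(o.shape)
```

```text
(570, 780, 3)
```

View pics/z1.png

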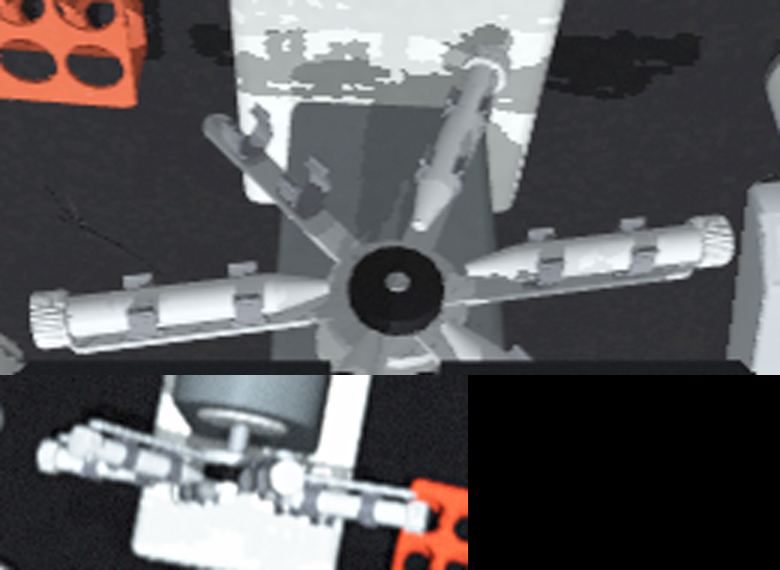

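Wrist cap ends are at (201,246.7) and (434,220.3). In the top view they are at (233.3,237.3) for the robot's left and (362.3,257.3) for its right. The empty arm's tip is at about (260,181) in the wrist view. I'll triangulate from these.

```bash
cat >> h.py <<'E'
def tri(obs):
    A=np.zeros((3,3));b=np.zeros(3);L=[]
    for n,uv,pose in obs:
        o,d=ray(n,uv,pose);d=d/np.linalg.norm(d);Q=np.eye(3)-np.outer(d,d);A+=Q;b+=Q@o;L.append((o,d))
    x=np.linalg.solve(A,b); return x,[np.linalg.norm(np.cross(x-o,d)) for o,d in L]
E
python3 - <<'E'
from h import *
w=cam("wrist");t=cam("top")
r,er=tri([("wrist",(201,246.7),w),("top",(362.3,257.3),t)])
l,el=tri([("wrist",(434,220.3),w),("top",(233.3,237.3),t)])
print(r,er,l,el,"len",np.linalg.norm(l-r),"mid",(l+r)/2)
yd=l-r; yaw=np.arctan2(-yd[0],yd[1]); print("yaw",yaw)
X=np.array([np.cos(yaw),np.sin(yaw),0]);Y=np.array([-X[1],X[0],0]); m=(l+r)/2
def ang(p): 
    d=p-m; return np.degrees(np.arctan2(-d@Y,p[2]-.188)),np.hypot(d@Y,p[2]-.188)
print("right",ang(r),"left",ang(l))
for off in (0.01,0.02): # bar plane behind the tube axis
    for uv in ((260,181),(259,180)): print("empty",off,ang(onplane("wrist",uv,w,m+off*X,X)))
print("downleft cap", ang(onplane("wrist",(352,161),w,m,X)), "hub",onplane("wrist",(322,236.5),w,m,X))
E
```

```text
[ 0.48875938 -0.09948004  0.21325431] [np.float64(0.00010887305121719109), np.float64(0.00010887305121713404)] [0.54314387 0.18921271 0.16188342] [np.float64(0.0015109305968475845), np.float64(0.0015109305968475878)] len 0.2982283462864748 mid [0.51595162 0.04486633 0.18756887]
yaw -0.18619975056953333
right (np.float64(80.24439255183691), np.float64(0.14904051371468283)) left (np.float64(-100.08197364373348), np.float64(0.14918904212608308))
empty 0.01 (np.float64(137.67305899933865), np.float64(0.1330486396103874))
empty 0.01 (np.float64(137.7174837995198), np.float64(0.13560858283718866))
empty 0.02 (np.float64(139.81237198688905), np.float64(0.14185125522211298))
empty 0.02 (np.float64(139.81625280571288), np.float64(0.14448711920148755))
downleft cap (np.float64(-161.53017034928632), np.float64(0.14452074333230908)) hub [0.51580925 0.04411057 0.1932433 ]
```

Calibration agrees well: the cap-to-cap distance is 298 mm against the nominal 296. The wheel centre is at y ≈ 0.045, the yaw is -0.186 rad, and the empty arm is at +140°. I'll turn the wheel counter-clockwise with two 60° pushes at the top and then a fine push on the empty arm.

```bash
cat >> h.py <<'E'
yaw=-.1862; m=np.array([.516,.0449,.188]); X=np.array([np.cos(yaw),np.sin(yaw),0]);Y=np.array([-X[1],X[0],0])
T=tool(0,np.degrees(yaw))
def at(y,ztip,off=.010): # TCP for finger centre at wheel-plane coordinate y, fingertip height ztip
    p=m+off*X+y*Y; return np.array([p[0],p[1],ztip+.011])
def ang(p):
    d=p-m; return np.degrees(np.arctan2(-d@Y,p[2]-.188)),np.hypot(d@Y,p[2]-.188)
E
python3 - <<'E'
from h import *
robot.reach(at(-.10,.38),T)
f0=robot.read_force()
for k in range(2):
    print("down",robot.movel(at(-.10,.278),v=.15,guard=8))
    for y in (-.06,-.03,0,.03,.045):
        s=robot.movel(at(y,.278),v=.06,guard=10); print(y,s,np.round(np.array(robot.read_force())-f0,1))
        if s: break
    if s: break
    robot.movel(at(.035,.278),v=.05)
    robot.movel(at(.035,.38),v=.15); robot.movel(at(-.10,.38),v=.2)
    cv2.imwrite(f"pics/push{k}_top.png",vision.read_camera("top"))
print(robot.read_t())
E
```

```text
down False
-0.06 False [ 0.4 -1.3  0.7]
-0.03 False [ 1.3 -0.3  1.6]
0 False [ 1.3 -1.2  0.1]
0.03 False [ 1.1 -0.9  0.1]
0.045 False [ 1.4 -0.8  0.6]
down False
-0.06 False [ 1.8 -0.8  0.7]
-0.03 False [ 1.3 -1.5  0.5]
0 False [ 1.5 -0.6 -0. ]
0.03 False [ 1.2 -0.7  1.1]
0.045 False [ 0.8 -0.9  0.2]
17.3167
```

```bash
cat >> h.py <<'E'
def view(name,zs=(.28,.26,.24,.22,.19)):
    M=P["wrist"]["mount"]
    for t in (38,34,30):
        for z in zs:
            C=np.array([.518,.045,z]); R=tool(t,-8); p=C-.44*(R@M[:3,:3])[:,2]-R@M[:3,3]
            try: robot.reach(p,R)
            except robot.PlanningError: continue
            c=cam("wrist"); im=vision.read_camera("wrist"); cv2.imwrite(name,im); np.save(name+".npy",np.column_stack([c[0],c[1]])); print(t,z,robot.read_t()); return
E
python3 - <<'E'
from h import *
view("pics/w2.png")
im=cv2.imread("pics/w2.png"); cv2.imwrite("pics/z2.png",cv2.resize(im[40:290,180:460],None,fx=2.4,fy=2.4,interpolation=cv2.INTER_CUBIC))
E
```

```text
38 0.28 18.3417
```

View pics/z2.png

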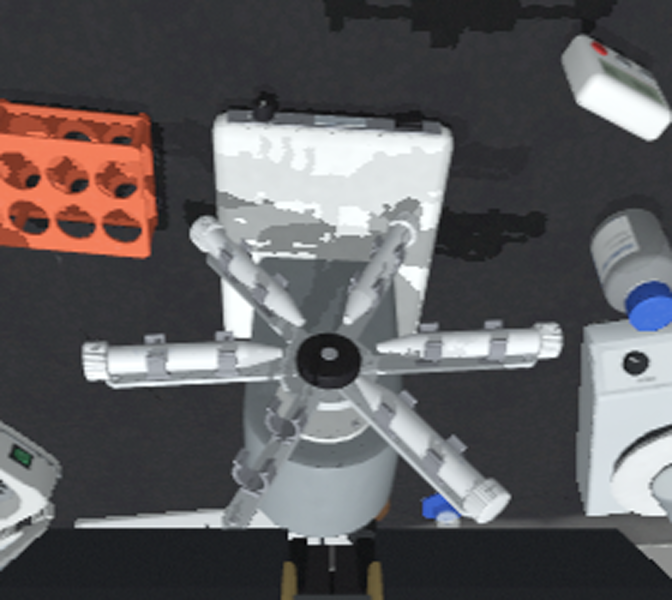

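All six arms are now visible. The empty arm points up and to the right (tip at zoom (236,522)), and the side caps end at zoom (86,361) and (560,340). I'll compute the angle and do the fine push in slightly short steps.

Run:
```python
from h import *
a=np.load("pics/w2.png.npy"); c=(a[:,0],a[:,1:])
px=lambda u,v:(180+u/2.4,40+v/2.4)
for n,uv,off in (("right",(86,361),0),("left",(560,340),0),("empty",(236,522),.012),("upleft",(490,503),0),("hub",(329,358),0)):
    p=onplane("wrist",px(*uv),c,m+off*X,X); print(n,ang(p),((p-m)@Y).round(4),p[2].round(4))
```

```text
right (np.float64(83.44544955850745), np.float64(0.14774041404812555)) -0.1468 0.2049
left (np.float64(-96.36167429818227), np.float64(0.14878393009574903)) 0.1479 0.1715
empty (np.float64(22.101279709860908), np.float64(0.13215158287763054)) -0.0497 0.3104
upleft (np.float64(-37.19882576313505), np.float64(0.14297726450318687)) 0.0864 0.3019
hub (np.float64(3.31291850775672), np.float64(0.007173161954092438)) -0.0004 0.1952
```

Run:
```python
from h import *
robot.reach(at(-.10,.38),T)
print(robot.movel(at(-.10,.278),v=.15,guard=8))
print(robot.movel(at(-.05,.278),v=.06,guard=10), robot.movel(at(-.0205,.278),v=.03,guard=10))
robot.sleep(.2); robot.movel(at(-.06,.278),v=.08); robot.movel(at(-.06,.38),v=.15)
view("pics/w3.png")
im=cv2.imread("pics/w3.png"); cv2.imwrite("pics/z3.png",cv2.resize(im[40:290,180:460],None,fx=2.4,fy=2.4,interpolation=cv2.INTER_CUBIC))
```

```text
False
False False
38 0.28 24.925
```

View pics/z3.png

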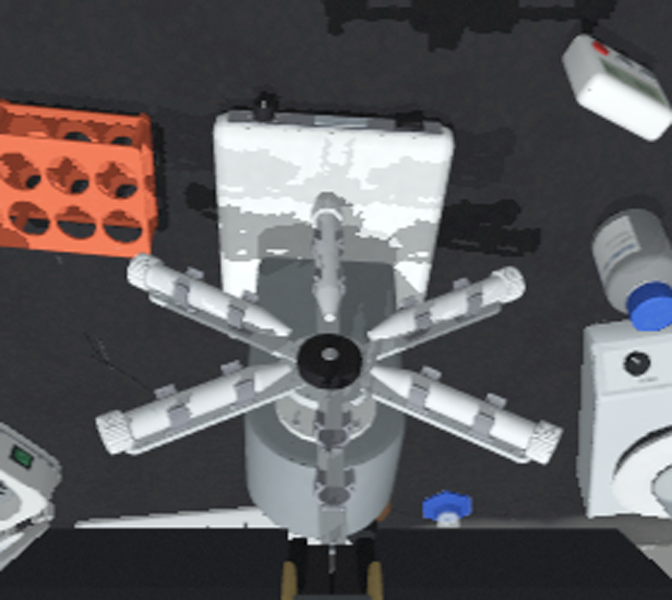

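The empty arm now stands about upright, with its tip at zoom (333,540) and the hub at (329,358). The cap ends are at zoom (104,436), (553,443), (131,272) and (520,279). I'll check this numerically.

Run:
```python
from h import *
a=np.load("pics/w3.png.npy"); c=(a[:,0],a[:,1:])
px=lambda u,v:(180+u/2.4,40+v/2.4)
for n,uv,off,e in (("ur",(103,436),0,60),("ul",(554,444),0,-60),("dr",(133,270),0,120),("dl",(519,279),0,-120),("down",(326,203),0,180),("empty",(333,540),.012,0)):
    p=onplane("wrist",px(*uv),c,m+off*X,X); A,r=ang(p); print(n,round((A-e+180)%360-180,1),r.round(3))
```

```text
ur -0.3 0.147
ul -1.3 0.146
dr -1.6 0.151
dl -0.8 0.151
down -1.2 0.158
empty -0.8 0.132
```

The mean error is about -1°, well inside the 5° limit. The robot is clear of everything, so I'm handing the job in.

```bash
python3 -c "
from cell import robot
robot.sleep(.3); print(robot.close_job(), robot.read_t())"
```

```text
the job is handed in; nothing more can be done
the job is handed in; nothing more can be done
```

The job is handed in: three gentle pushes turned the wheel, and by the last camera check the empty arm stands about 1° from straight up (limit 5°), with the robot clear of the scene; no verdict came back.

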